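# Shut the marked stopcock under the sliding cover

### The job

One of the three stopcocks hidden in the grey valve box has to be shut: the one whose handle ends in a round disc. Push the box's cover, which has an upright lip along its front edge, all the way back, then push the disc-ended handle clockwise (seen from above) a quarter turn to its stop, so that it lies pointing to the left along the box. Push gently, without gripping anything, and leave the two plain handles and the things standing round the box as they are; the cover stays back.

Things in the scene. Friction and masses are not known exactly. Their poses are not given: they have to be found in the camera images.
- manifold: Grey metal valve box, fixed, 244 mm deep (x), 332 mm wide (y), 70 mm high. Origin on the worktop under the middle of its valve bay. Its x axis points from the front of the box (robot's side, outer face at x = -62 mm) to its rear, y to its left, z up; turned up to 0.25 rad. Behind x = 62 mm it is closed and flat on top. Side guide rails reach z = 76.5 mm.
- box_rim (a point): Middle of the upper outer edge of the box's front wall, 70 mm up. Behind it the bay, open at the top: inside x = -56 to +56 mm, y = -160 to +160 mm of the box, floor 8 mm up, walls 6 mm thick. Three stopcocks stand in it at x = +25 mm, y = -90, 0, +90 mm of the box; which stands where changes. Pipes in the bay lie below z = 28 mm.
- cover (a joint): Travel (m) of the flat metal cover that hides the bay: 0 = fully forward (closed), 0.118 = at its stop, over the rear of the box. Starts at 0 to 0.015. Slides along the box's +x only, cannot be lifted; about 2 N moves it and it stays where it is left. Plate 122 (x) by 324 (y) by 3 mm, top at z = 74.5 mm.
- cover_lip (a point): Middle of the front face of the cover's upright lip; moves with the cover. The lip stands along the cover's front edge, 304 mm wide, 4 mm thick, its top at z = 97.5 mm; this point is at z = 86.5 mm. Push it in the box's +x direction.
- marked_handle (a joint): Angle (rad) of the marked stopcock handle, the only one that ends in a round disc: 0 = open, handle points to the front of the box (-x of the box); pi/2 = shut, at its stop, handle points to the box's left (+y of the box). Turns clockwise seen from above; needs about 0.08 N m (2 N at the disc) and stays where it is left. Starts at 0 to 0.2.
- marked_axis (a point): On the turning axis (vertical) of the marked handle, half-way up the handle (z = 50 mm).
- marked_tip (a point): Centre of the disc at the end of the marked handle, 42 mm from the turning axis, half-way up. Disc 28 mm across, z = 43 to 57 mm; the steel bar between hub and disc is 10 mm wide, hub 20 mm across.
- plain_1_handle (a joint): Angle (rad) of a plain stopcock handle, a straight steel bar without disc, 10 mm wide, reaching 54 mm from its axis, z = 44 to 56 mm. Same senses as the marked one, starts at 0 to 0.2; to be left alone.
- plain_1_tip (a point): Point on the centre line of that plain handle, 42 mm from its turning axis, half-way up (z = 50 mm).
- plain_2_handle (a joint): Angle (rad) of a plain stopcock handle, a straight steel bar without disc, 10 mm wide, reaching 54 mm from its axis, z = 44 to 56 mm. Same senses as the marked one, starts at 0 to 0.2; to be left alone.
- plain_2_tip (a point): Point on the centre line of that plain handle, 42 mm from its turning axis, half-way up (z = 50 mm).
- dropper_bottle: Bystander: loose, amber dropper bottle with black rubber bulb, 36 mm across, 94 mm tall, origin at the middle of its underside; to be left alone.
- objective_can: Bystander: loose, clear lens can with black screw cap, 37 mm across, 57 mm tall, origin at the middle of its underside; to be left alone.
- sample_vial: Bystander: loose, glass vial with off-white cap, 24 mm across, 54 mm tall, origin at the middle of its underside; to be left alone.
- eyepiece: Bystander: loose, black microscope eyepiece, 31 mm across, 44 mm tall, origin at the middle of its underside; to be left alone.
- petri_dish: Bystander: loose, flat round covered dish, 60 mm across, 14 mm high, origin at the middle of its underside; to be left alone.
- glass_box: Bystander: loose, small square box with clear lid, 29 x 29 x 15 mm, origin at the middle of its underside; to be left alone.

How it is judged:
On the way, in this order (a step that is already met when the one before it is completed fails the run):
1. the cover is pushed back (value of joint cover above 0.105 m), for 0.2 s.
2. the marked handle is pushed shut (value of joint marked_handle above 1.45 rad), for 0.2 s.
At the end, for the whole second after the job is handed in: The cover is at least 105 mm back (of 118), the marked handle is turned to at least 1.45 rad (of 1.57), both are at rest, the plain handles read below 0.35 rad and each bystander is within 20 mm of where it stood (value of joint cover above 0.105 m and value of joint marked_handle above 1.45 rad and value of joint each of plain_1_handle, plain_2_handle below 0.35 rad and velocity of joint cover between -0.03 and 0.03 m/s and velocity of joint marked_handle between -0.03 and 0.03 rad/s and distance of each of dropper_bottle, objective_can, sample_vial, eyepiece, petri_dish, glass_box from where it was at the start of the episode below 0.02 m); the robot touches nothing.
It fails at once if a plain handle was turned (not (value of joint plain_1_handle below 0.35 rad) or not (value of joint plain_2_handle below 0.35 rad)).
It fails at once if a bystander was lifted or shoved (distance of any of dropper_bottle, objective_can, sample_vial, eyepiece, petri_dish, glass_box from where it was at the start of the episode above 0.02 m).
It fails at once if the marked handle was pinched or forced (over 35 N) (contact force between the fingers and marked_valve above 35 N).
It fails at once if the cover was pinched or forced (over 35 N) (contact force between the fingers and cover above 35 N).
It also fails if it takes over 42 s, if anything falls off the work surface, if the arm or the gripper's body presses on something with over 40 N, if the wrist force passes 120 N, or if a joint passes its speed limit or range.

### The arm

A 6-joint arm with a two-finger parallel gripper is mounted at the origin on a cart in front of the work surface, level with it; the furniture and walls round the work are solid. World frame = base frame: x ahead of the robot, y to its left, z up, the work surface at z = 0. Lengths are in m, angles in rad, forces in N, time in s.
With the tool pointing down it reaches from about 0.325 to 0.775 m from the base axis. Payload 5.5 kg.
Tool frame: the origin (TCP) lies midway between the tips of the shut fingers; the grasp point (between the pads) lies 19 mm behind it (grip_depth is the z of the grasp point in the tool frame, in m); z points along the fingers, y is the line along which they close (so a half turn about z gives the same grasp; the last joint's range is limited). The gripper opens to 85 mm and grips with 20 to 120 N. Pads are 22 mm wide; open, the fingers measure 114 mm over their backs; the gripper's body (76 mm by 85 mm) begins 54 mm behind the grasp point. The pads swing forward as they close: fully open they stand 13 mm farther back than shut.
Start: joints at [-1.391, 0.091, 1.231, -0, 1.82, -0.057], TCP at [0.141, -0.583, 0.231] pointing down, gripper open.
Joint ranges: [-2.87, 2.87], [-0.86, 2.18], [0.17, 2.46], [-1.51, 4.65], [0.06, 2.69], [-2.65, 2.65]. Speed limits (rad/s): [2.57, 2.57, 3.01, 3.14, 3.14, 3.14].

### API

Orientations are given as a unit quaternion [x, y, z, w].
In Python, from bench import * gives the robot as it stands. Calls block until the motion is done:
- move_to(position, orientation): joint-space move of the TCP to a pose.
- line_to(position, feed=0.15, ori=None): straight line of the TCP; ori=None keeps the orientation; feed is the mean speed in m/s.
- move_j(angles): joint-space move.
- open_jaws() and close(): open the fingers fully, or close them until they stop; the grip force is fixed at half the most.
- wait(seconds).
- ik(position, orientation): joint angles nearest the present ones, or None.
- camera(name): name is "scene" or "top" or "wrist"; returns a dict with "image" (400x640x3 uint8, red, green, blue), "depth" (400x640 float32, m along the optical axis (not along the pixel's ray), 0 where there is no reading), "vertical_fov" (degrees; the focal length in pixels is half the picture's height over the tangent of half this angle, whatever the lens; pixels are square), "cx", "cy" (the principal point, pixels), "rvec" (rotation vector, rad) and "tvec" (3), from world to camera coordinates, as OpenCV has them; the wrist camera has in their place "hand_eye" (4x4, takes a point from camera to tool coordinates, whose origin is the TCP and whose axes are the flange's). Camera axes: x right, y down, z forward; pixel columns grow to the right and rows downward; lengths in m; the calibration is good to about 2 mm. A picture is of the moment at which its call begins: read the wrist's pose just before it.
A pose or a line that the arm cannot do raises Unreachable and nothing moves.
- job_done(): hands the job in; it is judged then, once.
Readings, each from a call of its own:
- get_time_s(): time.
- get_joint_pos(): joint angles.
- get_joint_vel(): joint speeds.
- get_tau(): joint torques, N m.
- get_tool_pos(): TCP position.
- get_tool_rot(): TCP orientation.
- get_ft_force(): force on the tool from outside, world axes, zero at the start.
- get_torque(): the same for the moment, N m.
- get_opening(): finger opening in m.
- get_grasp_force(): force on a finger pad.
Only numpy, scipy, OpenCV 4.12 (cv2) and the standard library are available. Lean on these libraries where they do the work, as an engineer would, in place of code of your own. Each camera call takes 0.05 s, during which the arm holds its last target. There are 200 camera calls.

## Working session

There is one attempt and no reset: what is moved stays moved. The work goes in short steps, each a Python script; the robot and the scene stay as the last script left them, time stands still between calls to the robot, and variables do not carry over. Pictures are saved under pics/ and viewed, at most 10 in all, crops included, and the job is handed in when it is done.

```bash
mkdir -p pics; ls
cat > h.py <<'E'
from bench import *
import numpy as np, cv2
from scipy.spatial.transform import Rotation as R
def cam(name):
    if name=="wrist":
        p=np.array(get_tool_pos());q=get_tool_rot()
    c=camera(name); f=200/np.tan(np.radians(c["vertical_fov"])/2)
    K=np.array([[f,0,c["cx"]],[0,f,c["cy"]],[0,0,1]])
    if name=="wrist":
        T=np.eye(4);T[:3,:3]=R.from_quat(q).as_matrix();T[:3,3]=p
        M=T@np.array(c["hand_eye"]);Rc=M[:3,:3];o=M[:3,3]
    else:
        Rw=R.from_rotvec(np.ravel(c["rvec"])).as_matrix();Rc=Rw.T;o=-Rc@np.ravel(c["tvec"])
    return c,K,Rc,o
def ray(K,Rc,o,u,v,z):
    d=Rc@np.array([(u-K[0,2])/K[0,0],(v-K[1,2])/K[1,1],1]);return o+d*(z-o[2])/d[2]
def cloud(c,K,Rc,o):
    v,u=np.mgrid[0:400,0:640];d=c["depth"]
    P=np.stack([(u-K[0,2])/K[0,0]*d,(v-K[1,2])/K[1,1]*d,d],-1)@Rc.T+o
    P[d<=0]=np.nan;return P
def save(c,n): cv2.imwrite(f"pics/{n}.png",c["image"][...,::-1])
E
python3 - <<'E'
from h import *
for n in("top","scene"):
    c,K,Rc,o=cam(n);save(c,n);P=cloud(c,K,Rc,o);np.save(n+".npy",P);np.savez(n+"_k.npz",K=K,Rc=Rc,o=o)
    print(n,o,np.nanmean(c["depth"]>0))
    z=P[...,2]
    for a,b in((.066,.0725),(.0725,.078),(.09,.1)):
        m=(z>a)&(z<b);print(a,m.sum(),np.nanmin(P[m],0) if m.any() else 0,np.nanmax(P[m],0) if m.any() else 0)
print(get_tool_rot(),get_time_s())
E
```

```text
pics
top [0.37749454 0.02416217 1.06805331] 0.99590625
0.066 7510 [ 0.11182396 -0.78869521  0.06600243] [0.87543364 0.63342063 0.07249972]
0.0725 7721 [ 0.10016304 -0.78562754  0.07250046] [0.87568022 0.63274253 0.07799934]
0.09 12423 [ 0.10525393 -0.77240488  0.09000092] [0.89798338 0.75348352 0.09999997]
scene [-0.35755371 -0.562778    0.65330017] 0.9826875
0.066 3241 [-0.06600805 -0.51378851  0.06600165] [3.88668769 1.84047846 0.07249991]
0.0725 3283 [-0.06536291 -0.51214406  0.07250273] [3.89012273 1.83916386 0.07799996]
0.09 3257 [-0.05807177 -0.51191515  0.09000777] [3.90381916 1.83581413 0.09999914]
[ 9.92998552e-01  1.18122906e-01 -6.12703624e-05 -9.22606362e-04] 0.1
```

View pics/top.png

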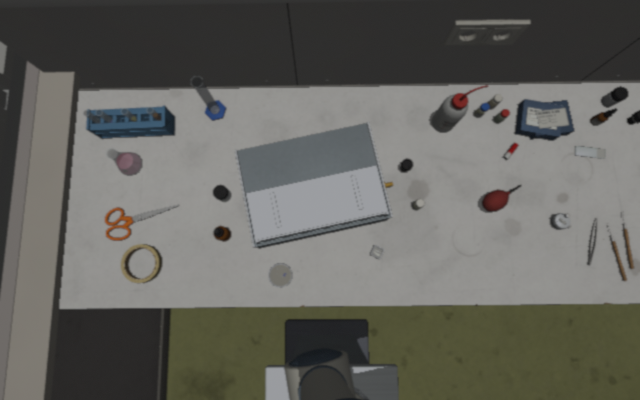

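View pics/scene.png

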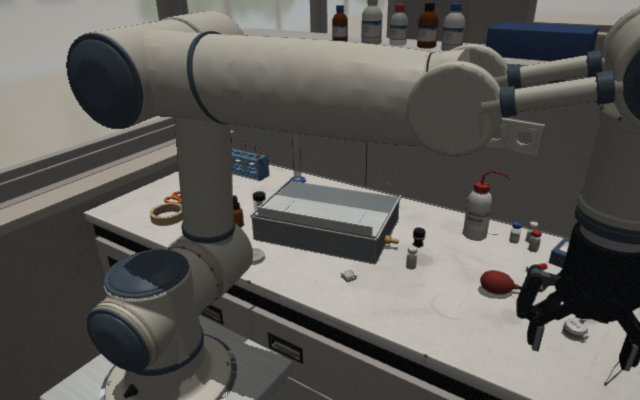

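The top view shows the box with corners near (238,150), (369,125), (388,215) and (257,245). The cover lip runs along the front edge from (257,245) to (388,215). The petri dish is in front at (280,274) and the glass box at (376,252). The bottle and can are on the left, the vial and eyepiece on the right. The scene view confirms this layout.

Run:
```python
from h import *
P=np.load("top.npy");z=P[...,2]
roi=np.zeros((400,640),bool);roi[115:255,228:400]=1
m=(roi&(z>.055)&(z<.11)).astype(np.uint8)
n,l,s,_=cv2.connectedComponentsWithStats(m);k=1+s[1:,4].argmax();m=l==k
r=cv2.minAreaRect(P[m][:,:2].astype(np.float32));print(s[k],r);b=cv2.boxPoints(r);print(b)
# yaw, box frame
e=[(b[1]-b[0]),(b[2]-b[1])];x=[v for v in e if abs(v[0])>abs(v[1])][0];x=x*np.sign(x[0]);yaw=np.arctan2(x[1],x[0])
c,s_=np.cos(yaw),np.sin(yaw);Rb=np.array([[c,-s_],[s_,c]])
o=np.array(r[0])-Rb@[60,0]*1 if 0 else np.array(r[0])-Rb@np.array([.06,0])
print("yaw",yaw,"origin",o)
Q=(P[...,:2]-o)@Rb
for lo in np.arange(-.08,.2,.01):
    k=m&(Q[...,0]>lo)&(Q[...,0]<lo+.01);print(round(lo,2),k.sum(),np.nanmedian(z[k]).round(4),np.nanmax(z[k]).round(4) if k.any() else 0,end=" | ")
m2=m&(z>.09);print("\nlip",np.percentile(Q[m2],[2,50,98],axis=0))
# bystanders
m3=np.zeros_like(m);m3[170:290,205:435]=1
m3=(m3&(z>.009)&~m&(z<.12)).astype(np.uint8)
n,l,s,_=cv2.connectedComponentsWithStats(m3)
for i in range(1,n):
    if s[i,4]>25: print(s[i],np.nanmean(P[l==i],0).round(3),np.nanmax(z[l==i]).round(3))
```

```text
[  235   122   158   126 13520] ((0.5876290798187256, 0.038924217224121094), (0.2448236346244812, 0.3405624032020569), 11.663969039916992)
[[ 0.4333191   0.18094096]
 [ 0.50217104 -0.15258887]
 [ 0.74193907 -0.10309252]
 [ 0.6730871   0.23043731]]
yaw 0.2035747 origin [0.52886807 0.02679393]
-0.08 0 nan 0 | -0.07 205 0.0693 0.0774 | -0.06 541 0.0773 0.1035 | -0.05 465 0.0757 0.102 | -0.04 589 0.0756 0.0807 | -0.03 589 0.0755 0.0818 | -0.02 584 0.0754 0.0813 | -0.01 586 0.0754 0.0812 | -0.0 579 0.0755 0.0819 | 0.01 570 0.0754 0.0812 | 0.02 580 0.0756 0.0813 | 0.03 562 0.0755 0.0806 | 0.04 567 0.0755 0.0825 | 0.05 562 0.0753 0.0813 | 0.06 521 0.0752 0.0811 | 0.07 527 0.0696 0.0795 | 0.08 561 0.0694 0.0803 | 0.09 551 0.0693 0.0811 | 0.1 545 0.0693 0.0788 | 0.11 549 0.0695 0.0821 | 0.12 537 0.0692 0.078 | 0.13 545 0.0695 0.0817 | 0.14 537 0.0694 0.0802 | 0.15 545 0.0694 0.0791 | 0.16 526 0.0694 0.0789 | 0.17 530 0.0693 0.0799 | 0.18 67 0.0684 0.0759 | 0.19 0 nan 0 | 0.2 0 nan 0 | 
lip [[-0.05278607 -0.1450572 ]
 [-0.05103786  0.00203872]
 [-0.04860241  0.14533614]]
[384 182  10   7  41] [ 0.59  -0.153  0.028] 0.033
[213 185  19  17 234] [0.569 0.264 0.051] 0.063
[412 199  13  12 111] [ 0.536 -0.221  0.044] 0.058
[258 219 131  30 212] [0.468 0.014 0.032] 0.055
[214 226  18  16 210] [0.469 0.259 0.057] 0.097
[370 245  15  15 142] [ 0.422 -0.12   0.016] 0.02
[268 263  25  25 473] [0.367 0.122 0.014] 0.02
  return np.nanmean(a, axis, out=out, keepdims=keepdims)
```

```bash
cat >> h.py <<'E'
yaw=0.2036;O=np.array([.5289,.0268]);c_,s_=np.cos(yaw),np.sin(yaw);Rb=np.array([[c_,-s_],[s_,c_]])
def W(x,y,z): return [*(O+Rb@np.array([x,y])),z]
def Q(a): # tool down, tool y at box angle a
    a+=yaw;y=np.array([np.cos(a),np.sin(a),0]);zz=np.array([0,0,-1.]);return R.from_matrix(np.c_[np.cross(y,zz),y,zz]).as_quat()
def B(p): return Rb.T@(np.array(p)[:2]-O)
E
python3 - <<'E'
from h import *
q=Q(-np.pi/2)
close()
move_to(W(-.11,0,.2),q);print(get_joint_pos())
line_to(W(-.10,0,.086),.15);f0=np.array(get_ft_force())
line_to(W(.03,0,.086),.08);print(np.array(get_ft_force())-f0)
for x in np.arange(.033,.056,.003):
    line_to(W(x,0,.086),.05);f=np.array(get_ft_force())-f0;print(x.round(3),B(get_tool_pos()),f.round(1))
    if np.linalg.norm(f[:2])>9: break
line_to(W(x-.02,0,.086),.1)
line_to(W(-.04,0,.30),.2)
c,K,Rc,o=cam("wrist");save(c,"w1");np.savez("w1.npz",K=K,Rc=Rc,o=o,im=c["image"],P=cloud(c,K,Rc,o));print(get_time_s())
E
```

```text
[-7.11655361e-02 -4.00996140e-01  1.72847912e+00 -2.45690546e-04
  1.81401835e+00  1.29699400e+00]
[ 0.46486294  0.83396127 -0.11540342]
0.033 [3.30943104e-02 5.54984575e-05] [ 1.   0.5 -0.1]
0.036 [3.63069832e-02 4.02816420e-05] [0.5 0.1 0.7]
0.039 [ 3.93865172e-02 -5.51929586e-06] [ 1.2  0.3 -0.8]
0.042 [ 4.23461250e-02 -4.05197746e-05] [ 1.9  0.9 -0.8]
0.045 [ 4.53017662e-02 -2.56644307e-05] [1.2 0.2 0.1]
0.048 [ 4.68755014e-02 -2.10853437e-05] [-4.8 -1.6  2.4]
0.051 [ 4.69791125e-02 -5.30520145e-06] [-18.1  -3.7   9.3]
9.3083
```

View pics/w1.png

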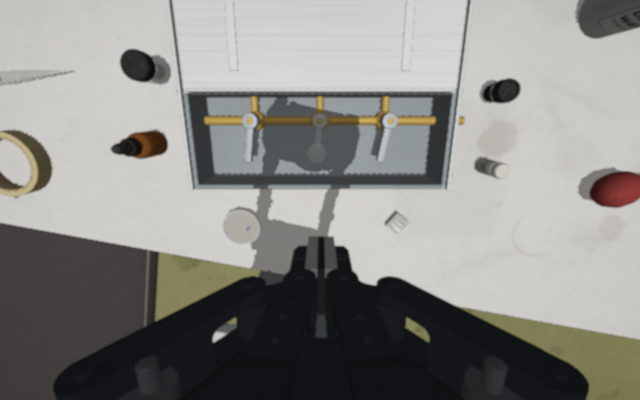

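The cover is fully back. The marked stopcock is the middle one, with its hub at (320,120) and disc at (317,153). The plain handles are at (250,120) and (389,120).

Run:
```python
from h import *
d=np.load("w1.npz")
for u,v in((320,120),(317,153),(250,120),(248,160),(389,120),(382,158)): print(B(ray(d["K"],d["Rc"],d["o"],u,v,.057)).round(4))
for u,v in((190,188),(447,188)): print(B(ray(d["K"],d["Rc"],d["o"],u,v,.07)).round(4))
# disc from the depth: handle-height points near the middle
P=d["P"];q=(P[...,:2]-O)@Rb;m=(P[...,2]>.045)&(P[...,2]<.066)&(abs(q[...,0]+.01)<.042)&(abs(q[...,1])<.05)
p=q[m];print(m.sum(),p[p[:,0]<-.003].mean(0),p.min(0),p.max(0))
j=np.array(get_joint_pos())
for t in np.linspace(0,1.6,5):
    A=np.array([.025,0]);n=np.array([np.sin(t),np.cos(t)]);x=A+.042*np.array([-np.cos(t),np.sin(t)])-.0285*n
    for a in(-np.pi/2-t,-t): print(round(t,1),np.round(x,3),ik(W(*x,.05),Q(a)))
```

```text
[0.0264 0.0005]
[-0.0156  0.0045]
[0.0264 0.0902]
[-0.0249  0.0964]
[ 0.0264 -0.088 ]
[-0.0222 -0.0819]
[-0.0601  0.1724]
[-0.06   -0.1673]
626 [-0.01568416  0.00545235] [-0.02913578 -0.00750944] [0.03135907 0.01910835]
0.0 [-0.017 -0.028] [-7.44607654e-02 -8.85823904e-02  1.73285673e+00 -4.44089210e-16
  1.49731831e+00  1.29273556e+00]
0.0 [-0.017 -0.028] [-7.44607654e-02 -8.85823904e-02  1.73285673e+00 -4.44089210e-16
  1.49731831e+00 -2.78060765e-01]
0.4 [-0.025 -0.01 ] [-4.32653004e-02 -1.19849605e-01  1.76192064e+00 -4.44089210e-16
  1.49952162e+00  1.72393103e+00]
0.4 [-0.025 -0.01 ] [-4.32653004e-02 -1.19849605e-01  1.76192064e+00 -4.44089210e-16
  1.49952162e+00  1.53134700e-01]
0.8 [-0.025  0.01 ] [-4.24806613e-03 -1.28627903e-01  1.76996231e+00 -4.44089210e-16
  1.50025824e+00  2.16294826e+00]
0.8 [-0.025  0.01 ] [-4.24806613e-03 -1.28627903e-01  1.76996231e+00 -4.44089210e-16
  1.50025824e+00  5.92151934e-01]
1.2 [-0.017  0.029] [ 3.47433767e-02 -1.12911793e-01  1.75552844e+00 -4.44089210e-16
  1.49897600e+00  2.60193970e+00]
1.2 [-0.017  0.029] [ 3.47433767e-02 -1.12911793e-01  1.75552844e+00 -4.44089210e-16
  1.49897600e+00  1.03114338e+00]
1.6 [-0.002  0.043] None
1.6 [-0.002  0.043] [ 6.59213472e-02 -7.62521492e-02  1.72121436e+00 -4.44089210e-16
  1.49663044e+00  1.46232135e+00]
```

Run:
```python
from h import *
A=np.array([.0262,.0008])
def tgt(t,d=.025,z=.040):
    n=np.array([np.sin(t),np.cos(t)]);x=A+.042*np.array([-np.cos(t),np.sin(t)])-d*n
    return W(*x,z),Q(-t)
p,q=tgt(0,.038,.17);move_to(p,q)
p,q=tgt(0,.038);line_to(p,.12);f0=np.array(get_ft_force());print(get_tool_pos(),get_time_s())
for t in [*np.arange(.12,1.42,.13),*np.arange(1.44,1.68,.03)]:
    p,q=tgt(t);line_to(p,.06,q);f=np.array(get_ft_force())-f0;print(t.round(2),B(get_tool_pos()).round(4),f.round(1))
    if np.linalg.norm(f[:2])>8 and t>1.45 or np.linalg.norm(f)>20: break
p,q=tgt(t,.045);line_to(p,.06)
line_to([p[0],p[1],.2],.15)
line_to(W(-.06,0,.30),.2,Q(-np.pi/2))
c,K,Rc,o=cam("wrist");save(c,"w2");np.savez("w2.npz",K=K,Rc=Rc,o=o);print(get_time_s())
```

```text
[ 0.521627   -0.01286883  0.04109463] 11.9917
0.12 [-0.0181 -0.0191] [-0.6 -0.6 -0.5]
0.25 [-0.0205 -0.0133] [-0.5  0.2 -0.2]
0.38 [-0.022 -0.007] [-0.6 -0.4 -0.1]
0.51 [-0.0226 -0.0006] [-1.   0.3 -0.4]
0.64 [-0.0223  0.0059] [ 0.7 -0.1 -0.1]
0.77 [-0.0213  0.0121] [-0.1  0.9 -1.5]
0.9 [-0.0194  0.0182] [ 0.2  0.2 -1.6]
1.03 [-0.0167  0.0239] [ 0.   0.2 -0.2]
1.16 [-0.0133  0.0293] [-0.   0.5 -0.9]
1.29 [-0.0093  0.0341] [ 0.3  0.7 -0.7]
1.44 [-0.004   0.0391] [-0.6  0.2  0. ]
1.47 [-0.003   0.0399] [-1.  -0.8 -0.4]
1.5 [-0.0018  0.0408] [ 0.  -0.8 -0.3]
1.53 [-0.0005  0.0417] [-1.4 -1.  -0.1]
1.56 [0.0008 0.0425] [-0.9 -1.3 -0.4]
1.59 [0.0011 0.043 ] [-5.  -2.3  1.4]
1.62 [0.0012 0.0434] [-10.4  -3.3   4.8]
19.2917
```

View pics/w2.png

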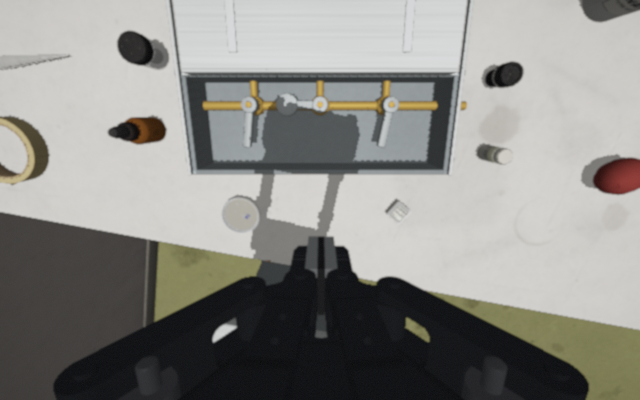

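The disc at (287,104) is level with its hub at (320,104), so the marked handle is at its stop. The plain handles and the things round the box haven't moved, and the cover is still back.

```bash
python3 -c "
from h import *
print(job_done())"
```

```text
the job is handed in; nothing more can be done
None
```

I pushed the cover back to its stop and turned the disc-ended handle (the middle stopcock) to its shut stop; the final picture shows the plain handles and the things round the box unmoved. I handed the job in at about 19 s of the 42 s limit, but the hand-in call returned no verdict.

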